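# Free a stuck tube block from a dry bath

### The arm

A 6-joint arm with a two-finger parallel gripper is mounted at the origin on a cart in front of the work surface, level with it; the furniture and walls round the work are solid. World frame = base frame: x ahead of the robot, y to its left, z up, the work surface at z = 0. Lengths are in mm, angles in degrees, forces in N, time in s.
With the tool pointing down it reaches from about 350 to 950 mm from the base axis. Payload 17.4 kg.
Tool frame: the origin (TCP) lies at the very end of the fingers, on their centre line; the grasp point (between the pads) lies 19 mm behind it; z points along the fingers, y is the line along which they close (so a half turn about z gives the same grasp; the last joint's range is limited). The gripper opens to 93 mm and grips with 3 to 60 N. Pads are 15 mm wide; open, the fingers measure 128 mm over their backs; the gripper's body (75 mm by 188 mm) begins 65 mm behind the grasp point.
Start: joints at [72.261, 6.646, 82.598, -0, 90.757, -2.166], TCP at [181.222, 650.224, 218.646] pointing down, gripper open.
Joint ranges: [-162.19, 162.19], [-47.58, 125.68], [4.15, 143.07], [-65.23, 245.23], [0.69, 171.88], [-170.13, 170.13]. Speed limits (degrees/s): [108.29, 108.29, 127.2, 180, 180, 180].

### API

Orientations are given as [roll, pitch, yaw] about the fixed x, y, z axes, in that order (R = Rz(yaw) Ry(pitch) Rx(roll)).
In Python, from plant import robot gives the robot as it stands. The module is installed in compiled form; this text tells all that it offers.
- The arm moves only by the tool send_rows, never from a script. Its arguments are lists of equal length, an entry for each row: "offset": the shift along the tool's x, y, z in cm, a list of three; "delta_rot": the turn, a rotation vector about the tool's x, y, z in rad, a list of three. In form: {"offset": [[tx, ty, tz], ...], "delta_rot": [[ax, ay, az], ...]}. A call has exactly 10 rows; each row shifts and turns the commanded pose from where the row before left it, along the tool's axes as they then stand; what a row does not reach is not made up. A row lasts 1/8 s, in which the tool goes at most 62.5 mm and 10.7 degrees, less where a joint would pass 70% of its speed; a pose out of reach is approached as far as the arm can. A call with a gripper value outside its range is refused whole. "claw" is the opening, from -1 (shut) to 1 (fully open), set as the call begins (left out, the last holds). The fingers move at their own pace and stop on an object; "newtons" is the grip in N (left out, the last holds). Time passes only in rows, so rows that do not move let the fingers close, or fill a call up. It gives the time, the measured TCP pose, the force, the opening and the grip force at its end, in the units of the state.
- robot.observe(): the state, without advancing time (a new reading comes with each control period).
- robot.read_camera(name): name is "scene" or "top"; returns (picture, depth): 384x512x3 uint8, red, green, blue; 384x512 float32, mm along the optical axis (not along the pixel's ray), 0 where there is no reading.
- robot.camera_info(name): a dict with "vfov" (degrees; the focal length in pixels is half the picture's height over the tangent of half this angle, whatever the lens; pixels are square), "cx", "cy" (the principal point, pixels), "R" (3x3) and "t" (3): a world point X has camera coordinates R X + t. Camera axes: x right, y down, z forward; pixel columns grow to the right and rows downward; lengths in mm; the calibration is good to about 2 mm. A picture is of the moment at which its call begins. camera_info takes no time and is no camera call.
- robot.close_job(): hands the job in; it is judged then, once.
The state is a dict: "t": time; "joints": joint angles; "joint_vel": joint speeds; "tau": joint torques, N m; "tool_pos": TCP position; "tcp_rot": TCP orientation; "contact_force": force on the tool from outside, world axes, zero at the start; "moment": the same for the moment, N m; "opening": finger opening in mm; "finger_force": force on a finger pad.
Only numpy, scipy, OpenCV 4.12 (cv2) and the standard library are available. Lean on these libraries where they do the work, as an engineer would, in place of code of your own. Each camera call takes 0.05 s, during which the arm holds its last target. There are 200 camera calls.

### The job

Take the capped tube out of the metal block in the dry bath and stand it, tip down, in any free hole of the tube rack. Then grip the block by the fin on its top and rock it side to side until it works free: hauling it straight up only lifts the bath, which must stay standing where it is. The program finishes while still holding the block level, just clear above its well: do not put it down, and leave the other things alone.

Things in the scene. Friction and masses are not known exactly. Their poses are not given: they have to be found in the camera images.
- bath: Dry bath: white box 180 mm (its x) by 150 mm (its y) by 70 mm high on rubber feet, grey control panel on its -x front, 1.6 kg, loose on the bench. Origin: centre of its underside, z up. In its top, centred 25 mm towards +x, is a well that holds the block.
- bath_well (a point): Centre of the mouth of the bath's well, level with the bath's top; axes as the bath's. The well is 93 mm (x) by 57 mm (y) and 30 mm deep: its floor is 40 mm above the bench.
- catch_l (a point): Middle of the catch on the well's +y wall, 19 mm above the well floor: two rounded steel noses on a spring, 50 mm apart along x, 3.5 mm out of the wall (25 mm from the well's middle). The -y wall has the same. They snap over the block's ridges, and also keep a raised side from dropping back.
- block: Aluminium tube block seated in the well: 90 mm (its x) by 43 mm (its y) by 62 mm high, about 0.3 kg, axes as the bath's. Origin: centre of its underside, on the well floor. Two round holes 18 mm wide, 50 mm deep, at x = -28 and +28 mm. A straight pull on it takes about 30 N, more than the bath weighs.
- ridge_l (a point): Middle of the upper ridge on the block's +y side, 14.5 mm above its underside and 27 mm from its middle plane. A like ridge runs 9 mm below it, and two on the -y side. Seated, the catches sit just over the upper ridges. Tipping the block about its x axis, one side's foot as pivot, takes the other side up past its catch: first ridge at 5 mm, settled at 9 mm, both at 18 mm.
- fin_top (a point): Centre of the top of the steel lifting fin on the block, 100 mm above the block's underside; axes as the block's. The fin is 30 mm long (x), 14 mm thick (y), 38 mm high: pinch it firmly across y. Rocking takes about 10 N sideways here. With the underside level and 20 mm above the well floor, the block is past all catches and lifts freely.
- tube: Capped centrifuge tube with conical tip, 123 mm long, body 16 mm across, cap 22 mm across and 14 mm high at its top end. Origin: centre of its lower tip, z along the tube to the cap. It starts upright in the block's hole at x = +28 mm, tip 12 mm above the block's underside, standing 73 mm out of the block.
- rack: Tube rack, 70 mm (its x) by 132 mm (its y) by 52 mm high, does not move. Origin: centre of its underside, z up. Eight 22 mm holes: x = -15, +15 mm; y = -43, -15, +15, +43 mm; inner floor 3 mm, mouths 52 mm above the bench. Those at y = +43 mm hold thick tubes (28 mm wide, tops 108 mm above the bench); six are free.
- white_jar: Bystander: small white jar, 42 mm across, 68 mm high; origin at the centre of its underside.
- dish: Bystander: round flat dish, 61 mm across, 15 mm high; origin at the centre of its underside.
- tape: Bystander: roll of tape lying flat, 77 mm across, 19 mm high; origin at the centre of its underside.
- bottle: Bystander: squat glass bottle with screw cap, 56 mm across, 99 mm high; origin at the centre of its underside.
Mind the look-alikes: they are no part of the job. Leave any black or yellow look-alike of the block alone.

How it is judged (in metres and radians):
On the way, in this order (a step that is already met when the one before it is completed fails the run):
1. the tube stands tip down in a free hole of the rack, let go, with the block still seated (z of tube in the frame of rack below 0.012 m and angle between tube's own z axis and vertical below 0.35 rad and x of tube in the frame of rack between -0.03 and 0.03 m and y of tube in the frame of rack between -0.06 and 0.06 m and contact force between the fingers and tube below 0.1 N and z of block in the frame of bath_well below -0.025 m), for 0.2 s.
2. the block is rocked: tipped by more than 4 degrees while still in the well (angle between block's own z axis and vertical above 0.07 rad and z of block in the frame of bath_well below -0.008 m).
3. the block is out of the well (z of block in the frame of bath_well above 0.002 m), for 0.1 s.
At the end, for the whole second after the job is handed in: Block held still, level within 11 degrees, over its well (35 mm sideways), underside 2 to 60 mm above the bath's top, not touching the bath; bath flat on the bench within 40 mm of its start; tube standing in the rack (within 20 degrees), tip within 12 mm of the bench (z of block in the frame of bath_well between 0.002 and 0.06 m and horizontal distance between block and bath_well below 0.035 m and angle between block's own z axis and vertical below 0.2 rad and linear speed of block below 0.03 m/s and contact force between the fingers and block above 1 N and contact force between block and bath below 0.1 N and height (world z) of bath below 0.005 m and angle between bath's own z axis and vertical below 0.04 rad and distance of bath from where it was at the start of the episode below 0.04 m and z of tube in the frame of rack below 0.012 m and angle between tube's own z axis and vertical below 0.35 rad and x of tube in the frame of rack between -0.03 and 0.03 m and y of tube in the frame of rack between -0.06 and 0.06 m); the arm keeps its last pose, push and grip.
It fails at once if the bath is lifted off the bench, tipped up or dragged away (height (world z) of bath above 0.015 m or angle between bath's own z axis and vertical above 0.2 rad or distance of bath from where it was at the start of the episode above 0.04 m).
It fails at once if a bystander is pushed about (distance of any of white_jar, dish, tape, bottle from where it was at the start of the episode above 0.03 m).
It also fails if it takes over 64 s, if anything falls off the work surface, if the arm or the gripper's body presses on something with over 40 N, if the wrist force passes 120 N, or if a joint passes its speed limit or range.

## Working session

There is one attempt and no reset: what is moved stays moved. The work goes in short steps, Python scripts to look and compute and a tool call to move; the robot and the scene stay as the last step left them, time stands still between calls to the robot, and variables do not carry over. Pictures are saved under pics/ and viewed, at most 10 in all, crops included, and the job is handed in when it is done.

Besides the shell and the picture viewer there is one more tool, called after "Request:" by a JSON object that holds its "method" and its "body". send_rows: Moves the arm, as the interface text tells. Its arguments: {"type":"object","properties":{"offset":{"type":"array","items":{"type":"array","items":{"type":"number"}}},"delta_rot":{"type":"array","items":{"type":"array","items":{"type":"number"}}},"claw":{"type":"number"},"newtons":{"type":"number"}},"required":["offset","delta_rot"]}

```bash
mkdir -p pics
python3 - <<'E'
from plant import robot
import cv2,numpy as np
for n in("scene","top"):
    p,d=robot.read_camera(n); c=robot.camera_info(n); print(n,c)
    cv2.imwrite(f"pics/{n}0.png",cv2.resize(p[:,:,::-1],(800,600)))
    np.savez(f"{n}0.npz",p=p,d=d)
print(robot.observe())
E
```

```text
scene {'vfov': 43.12735984197977, 'cx': 251.00801766223978, 'cy': 187.85686610994247, 'R': array([[-0.89509958, -0.44544543, -0.0193678 ],
       [-0.28875567,  0.61224305, -0.73605612],
       [ 0.33973064, -0.65325096, -0.67664339]]), 't': array([ 471.83357277,  321.03452854, 1446.03492979])}
top {'vfov': 49.007173092714105, 'cx': 258.172722660574, 'cy': 192.36553322069759, 'R': array([[-0.01864482, -0.99973169,  0.0137448 ],
       [-0.99740953,  0.01764276, -0.06973494],
       [ 0.06947374, -0.01500939, -0.99747086]]), 't': array([ -91.68470236,  562.25431569, 1211.98667796])}
{'t': 0.1, 'joints': array([ 7.22622677e+01,  6.67140563e+00,  8.26314360e+01,  5.29723470e-04,
        9.07564765e+01, -2.16763515e+00]), 'joint_vel': array([ 0.02671847, -0.05951427, -0.08817964,  0.04657399, -0.20845195,
       -0.09088347]), 'tau': array([ 2.67633164e-03, -7.22900677e+01, -6.23868084e+01,  7.82346376e-02,
        2.26622878e-02, -5.59587193e-05]), 'tool_pos': array([181.15339061, 650.0495702 , 217.98388905]), 'tcp_rot': array([-1.79940744e+02, -2.77291225e-03,  1.64429908e+02]), 'contact_force': array([-0.05194717,  0.54222653, -0.24400724]), 'moment': array([-0.03188238,  0.05769218, -0.00564771]), 'finger_force': 0.0, 'opening': 93.12549806179658}
```

View pics/scene0.png

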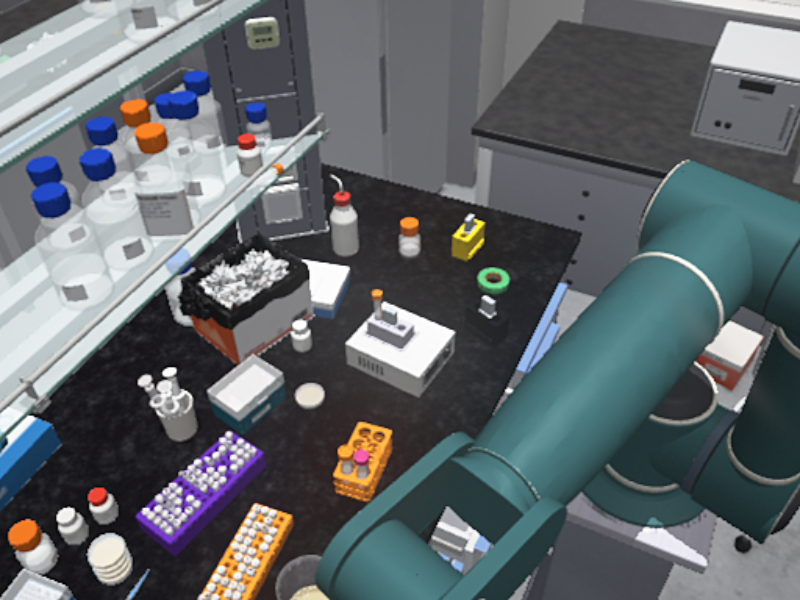

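View pics/top0.png

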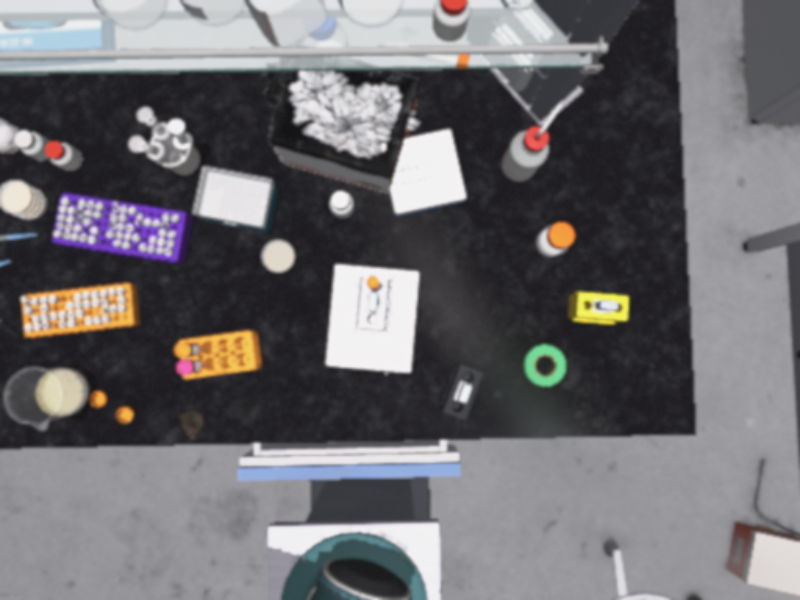

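The bath is at (373,320) in the top view, with the silver block in it. The orange tube cap is at (374,283). The rack with two thick tubes is at (218,355), and the orange rack full of white tubes at (78,308) is not the one meant. The look-alike blocks are yellow at (600,307) and black at (463,390). The silver block in the white bath, holding the capped tube, is the right one. Next I'll measure by depth.

```bash
cat > h.py <<'E'
import numpy as np,cv2
from plant import robot
def cloud(n,p=None,d=None):
    if p is None: p,d=robot.read_camera(n)
    c=robot.camera_info(n); f=p.shape[0]/2/np.tan(np.radians(c["vfov"]/2))
    v,u=np.mgrid[:p.shape[0],:p.shape[1]]
    X=np.stack([(u-c["cx"])/f*d,(v-c["cy"])/f*d,d],-1)-c["t"]
    W=X@c["R"]; W[d==0]=np.nan
    return p,W,cv2.cvtColor(p,cv2.COLOR_RGB2HSV)
def rect(P): return cv2.minAreaRect(P[:,:2].astype(np.float32))
E
python3 - <<'E'
from h import *
crops=[]
for n,roi in(("top",(195,270,160,250)),("scene",(210,300,170,260))):
    z=np.load(n+"0.npz"); p,W,H=cloud(n,z["p"],z["d"])
    m=np.zeros(p.shape[:2],bool)
    if n=="top": R=dict(bath=(165,245,205,272),rack=(210,245,108,170))
    else: R=dict(bath=(180,252,215,297),rack=(265,325,208,255))
    for k,(a,b,c,d) in R.items():
        w=W[a:b,c:d].reshape(-1,3); h=H[a:b,c:d].reshape(-1,3)
        if k=="bath":
            g=w[(abs(w[:,2]-70)<6)&(h[:,1]<60)&(h[:,2]>120)]; print(n,k,rect(g),np.nanmedian(g[:,2]),len(g))
            for nm,lo,hi in(("blocktop",94,110),("fintop",132,147),("cap",155,185)):
                s=w[(w[:,2]>lo)&(w[:,2]<hi)]
                if nm=="cap": s=s[s[:,2]>168]
                if len(s)>3: print(nm,len(s),np.median(s,0).round(1),s.min(0).round(1),s.max(0).round(1),rect(s))
        else:
            g=w[abs(w[:,2]-52)<6]; print(n,k,rect(g),np.median(g[:,2]),len(g))
            s=w[(w[:,2]>100)&(w[:,2]<118)]; print("thick",len(s),np.median(s,0),s.min(0),s.max(0))
    a,b,c,d=roi; crops.append(cv2.resize(p[a-30:a+90,c-60:c+100,::-1],(400,300),interpolation=cv2.INTER_CUBIC))
    crops.append(cv2.resize(p[160:250,195:315,::-1] if n=="top" else p[170:260,200:320,::-1],(400,300),interpolation=cv2.INTER_CUBIC))
cv2.imwrite("pics/crop.png",np.vstack([np.hstack(crops[:2]),np.hstack(crops[2:])]))
E
```

```text
top bath ((526.8379516601562, -45.28092956542969), (150.16822814941406, 181.1345977783203), 84.212646484375) 71.9622488768372 2670
blocktop 358 [548.  -50.8 103.7] [507.2 -73.5  94.3] [598.  -23.3 109.8] ((552.1815185546875, -47.923500061035156), (43.24104309082031, 90.22943878173828), 84.04622650146484)
fintop 63 [551.5 -47.1 142. ] [538.  -55.  133.5] [573.  -41.4 146. ] ((555.4742431640625, -48.26591110229492), (13.320269584655762, 35.01618576049805), 89.20913696289062)
cap 58 [582.2 -49.8 176. ] [572.  -58.9 171.2] [592.7 -40.8 181.8] ((582.30712890625, -49.87919616699219), (18.012874603271484, 20.814485549926758), 88.67510986328125)
top rack ((467.2020263671875, 236.2393341064453), (69.45008850097656, 131.2908477783203), 7.039474010467529) 53.63312768162629 553
thick 179 [464.98448065 277.5444382  109.23405749] [435.41221319 263.01224366 100.07628442] [489.30129715 294.62653632 115.04560196]
scene bath ((527.4390869140625, -43.700477600097656), (157.03761291503906, 184.73377990722656), 84.34003448486328) 69.82304253190861 1278
blocktop 221 [540.8 -35.7 101.1] [504.6 -68.5  94. ] [599.3 -17.3 109.7] ((551.3026733398438, -44.400291442871094), (51.382484436035156, 93.0552749633789), 84.64410400390625)
fintop 58 [557.6 -42.2 138.9] [536.3 -54.6 132.1] [591.1 -34.8 146.8] ((563.7664184570312, -45.6650276184082), (18.745943069458008, 54.85200119018555), 86.80874633789062)
cap 32 [580.7 -45.6 173.7] [570.4 -56.  168.7] [591.7 -30.5 178.1] ((581.1094970703125, -43.12582778930664), (20.670351028442383, 25.89397621154785), 1.85896897315979)
scene rack ((466.50494384765625, 238.50567626953125), (70.3704605102539, 135.81568908691406), 7.290416240692139) 51.66816423048147 454
thick 152 [460.29269419 282.33932508 106.27625489] [433.01466334 265.81031783 100.09478414] [490.78682016 298.05259522 112.27946497]
```

View pics/crop.png

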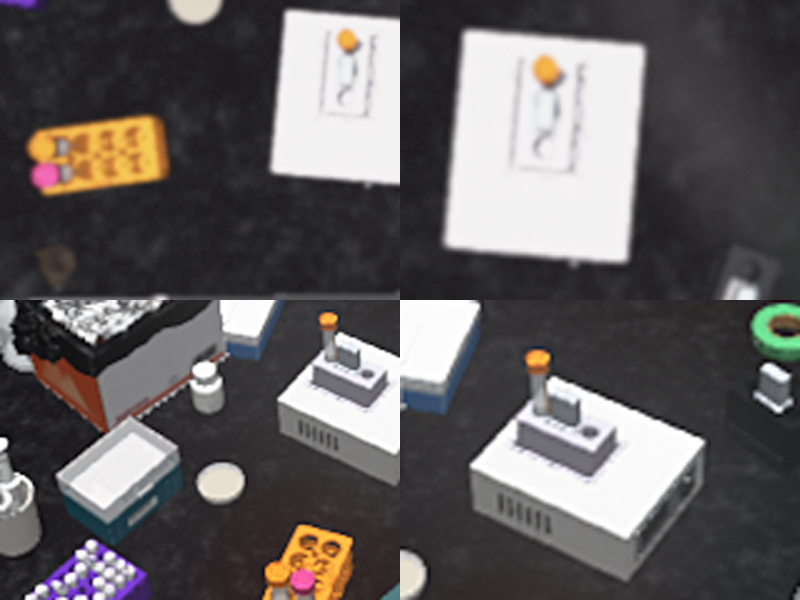

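The crop confirms it: the silver block with the orange-capped tube sits in the white bath, and the sizes match (bath 150x181, block 43x90). The bath's yaw is about -5.8°, the tube is at about (580.5,-50) and the rack centre is at (467,237) with yaw 7°. I'll start moving.

Request:
{"method": "send_rows", "body": {"offset": [[0, 0, -1.2], [-2.92, -4.1, 0], [-2.92, -4.1, 0], [-2.92, -4.1, 0], [-2.92, -4.1, 0], [-2.92, -4.1, 0], [-2.92, -4.1, 0], [-2.92, -4.1, 0], [-2.92, -4.1, 0], [-2.92, -4.1, 0]], "delta_rot": [[0, 0, -0.171], [0, 0, 0], [0, 0, 0], [0, 0, 0], [0, 0, 0], [0, 0, 0], [0, 0, 0], [0, 0, 0], [0, 0, 0], [0, 0, 0]], "claw": 1, "newtons": 15}}

```text
t: 1.35
tool_pos: [406.0, 255.1, 230.5]
tcp_rot: [-180.0, -0.0, 174.2]
contact_force: [0.3, 0.3, -0.7]
opening: 93.1
finger_force: 0.0
```

Request:
{"method": "send_rows", "body": {"offset": [[-2.92, -4.1, 0], [-2.92, -4.1, 0], [-2.92, -4.1, 0], [-2.92, -4.1, 0], [-2.92, -4.1, 0], [-2.92, -4.1, 0], [-2.92, -4.1, 0], [0, 0, 0], [0, 0, 0], [0, 0, 0]], "delta_rot": [[0, 0, 0], [0, 0, 0], [0, 0, 0], [0, 0, 0], [0, 0, 0], [0, 0, 0], [0, 0, 0], [0, 0, 0], [0, 0, 0], [0, 0, 0]]}}

```text
t: 2.6
tool_pos: [579.7, -48.6, 230.8]
tcp_rot: [180.0, 0.0, 174.3]
contact_force: [-0.8, 0.6, -0.4]
opening: 93.3
finger_force: 0.0
```

Request:
{"method": "send_rows", "body": {"offset": [[-0.09, -0.13, 2], [0, 0, 2], [0, 0, 2], [0, 0, 2], [0, 0, 1.5], [0, 0, 1], [0, 0, 1], [0, 0, 0], [0, 0, 0], [0, 0, 0]], "delta_rot": [[0, 0, 0], [0, 0, 0], [0, 0, 0], [0, 0, 0], [0, 0, 0], [0, 0, 0], [0, 0, 0], [0, 0, 0], [0, 0, 0], [0, 0, 0]]}}

```text
t: 3.85
tool_pos: [581.0, -50.9, 116.2]
tcp_rot: [180.0, 0.0, 174.2]
contact_force: [-0.2, 0.1, -0.9]
opening: 92.4
finger_force: 0.0
```

Run:
```python
from h import *
p,W,H=cloud("scene"); 
cv2.imwrite("pics/s1.png",cv2.resize(p[130:280,180:340,::-1],(640,600),interpolation=cv2.INTER_CUBIC))
o=robot.observe(); print(o["tool_pos"],o["contact_force"])
```

```text
[580.99352815 -50.87099999 116.13139328] [-0.22009065 -0.64666451 -0.22661757]
```

View pics/s1.png

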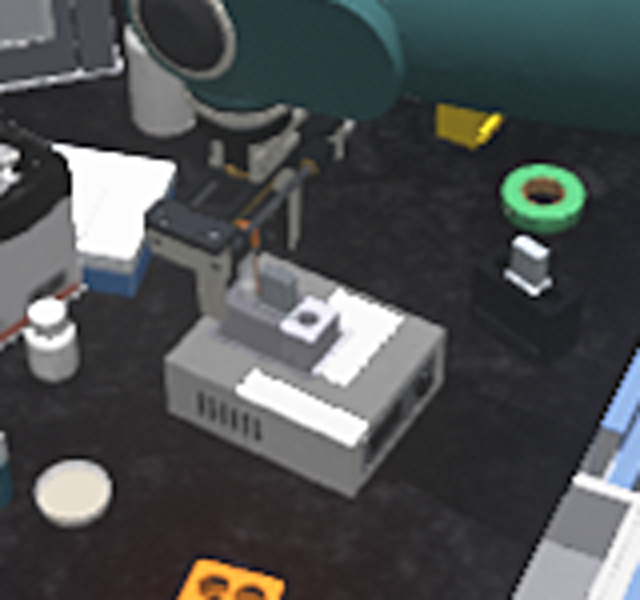

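The fingers straddle the tube (crop 250,260), clear of the block and fin. I'll close gently.

Request:
{"method": "send_rows", "body": {"offset": [[0, 0, 0], [0, 0, 0], [0, 0, 0], [0, 0, 0], [0, 0, 0], [0, 0, 0], [0, 0, 0], [0, 0, 0], [0, 0, 0], [0, 0, 0]], "delta_rot": [[0, 0, 0], [0, 0, 0], [0, 0, 0], [0, 0, 0], [0, 0, 0], [0, 0, 0], [0, 0, 0], [0, 0, 0], [0, 0, 0], [0, 0, 0]], "claw": -1, "newtons": 10}}

```text
t: 5.15
tool_pos: [580.8, -50.8, 115.7]
tcp_rot: [180.0, -0.0, 174.2]
contact_force: [0.6, 0.7, -0.2]
opening: 21.1
finger_force: 10.0
```

The opening of 21 mm means the fingers touched the 22 mm cap first. I'll regrip with the pads on the cap.

Request:
{"method": "send_rows", "body": {"offset": [[0, 0, 0], [0, 0, 0], [0, 0, 0], [0, 0, 0], [0, 0, -1], [0, 0, -1.2], [0, 0, -1], [0, 0, 0], [0, 0, 0], [0, 0, 0]], "delta_rot": [[0, 0, 0], [0, 0, 0], [0, 0, 0], [0, 0, 0], [0, 0, 0], [0, 0, 0], [0, 0, 0], [0, 0, 0], [0, 0, 0], [0, 0, 0]], "claw": 0}}

```text
t: 6.4
tool_pos: [580.6, -50.8, 147.2]
tcp_rot: [180.0, -0.0, 174.2]
contact_force: [-0.1, 0.5, 0.5]
opening: 46.4
finger_force: 0.0
```

Request:
{"method": "send_rows", "body": {"offset": [[0, 0, 0], [0, 0, 0], [0, 0, 0], [0, 0, 0], [0, 0, 0], [0, 0, 0], [0, 0, 0], [0, 0, 0], [0, 0, 0], [0, 0, 0]], "delta_rot": [[0, 0, 0], [0, 0, 0], [0, 0, 0], [0, 0, 0], [0, 0, 0], [0, 0, 0], [0, 0, 0], [0, 0, 0], [0, 0, 0], [0, 0, 0]], "claw": -1, "newtons": 15}}

```text
t: 7.65
tool_pos: [580.8, -50.8, 147.6]
tcp_rot: [-180.0, -0.0, 174.2]
contact_force: [0.4, 0.4, 0.2]
opening: 20.6
finger_force: 15.0
```

Request:
{"method": "send_rows", "body": {"offset": [[0, 0, -1], [0, 0, -1.5], [0, 0, -2], [0, 0, -2], [0, 0, -2], [0, 0, -1], [1.0, 2.0, 0], [1.97, 3.94, 0], [1.97, 3.94, 0], [1.97, 3.94, 0]], "delta_rot": [[0, 0, 0], [0, 0, 0], [0, 0, 0], [0, 0, 0], [0, 0, 0], [0, 0, 0], [0, 0, 0], [0, 0, 0], [0, 0, 0], [0, 0, 0]]}}

```text
t: 8.9
tool_pos: [524.5, 95.6, 241.9]
tcp_rot: [-180.0, -0.1, 174.2]
contact_force: [1.1, -0.3, -0.2]
opening: 20.8
finger_force: 15.0
```

Request:
{"method": "send_rows", "body": {"offset": [[1.97, 3.94, 0], [1.97, 3.94, 0], [0.97, 1.92, 0], [0, 0, 0], [0, 0, 0], [0, 0, 0], [0, 0, 0], [0, 0, 0], [0, 0, 0], [0, 0, 0]], "delta_rot": [[0, 0, 0], [0, 0, 0], [0, 0, 0], [0, 0, 0], [0, 0, 0], [0, 0, 0], [0, 0, 0], [0, 0, 0], [0, 0, 0], [0, 0, 0]]}}

```text
t: 10.15
tool_pos: [487.0, 196.0, 242.7]
tcp_rot: [-180.0, 0.0, 174.2]
contact_force: [0.9, 0.4, -0.1]
opening: 20.8
finger_force: 15.0
```

Run:
```python
from h import *
o=robot.observe(); print(o["tool_pos"],o["opening"],o["finger_force"])
p,W,H=cloud("scene"); w=W[230:330,190:290].reshape(-1,3)
t=o["tool_pos"]
near=np.hypot(w[:,0]-t[0],w[:,1]-t[1])<40
for lo in range(100,240,10):
    s=w[near&(w[:,2]>=lo)&(w[:,2]<lo+10)]
    if len(s): print(lo,len(s),s.mean(0).round(1),s.min(0).round(1),s.max(0).round(1))
g=w[abs(w[:,2]-52)<5]; print(len(g),rect(g))
cv2.imwrite("pics/s2.png",cv2.resize(p[190:340,170:330,::-1],(640,600),interpolation=cv2.INTER_CUBIC))
```

```text
[486.99452419 196.00487647 242.68176832] 20.77858568571632 15.000105992658064
140 2 [485.8 197.9 149. ] [483.7 195.6 148.3] [487.8 200.3 149.8]
150 4 [483.5 201.4 156.2] [481.1 199.6 152.6] [487.1 203.  159.9]
160 6 [482.3 200.9 165.7] [479.4 195.9 161.6] [485.5 204.5 169.9]
170 15 [483.8 203.1 175. ] [478.6 196.6 170.2] [490.8 207.4 179.6]
180 17 [483.4 202.1 186.1] [478.3 193.7 180.1] [490.  206.4 190. ]
190 9 [482.8 201.4 196.8] [479.1 193.9 193.6] [489.  205.8 200. ]
200 13 [484.6 202.8 204.1] [478.4 197.6 200.5] [493.7 205.9 208.3]
210 14 [484.5 203.1 214.5] [478.2 197.8 210. ] [492.7 206.7 219.3]
220 14 [483.1 200.7 223.4] [477.9 194.3 220.4] [492.2 204.8 229.9]
230 11 [482.2 201.  234.1] [479.  192.9 230.1] [489.6 206.  238. ]
534 ((495.5528869628906, 139.22088623046875), (131.32327270507812, 340.68243408203125), 1.7243475914001465)
```

View pics/s2.png

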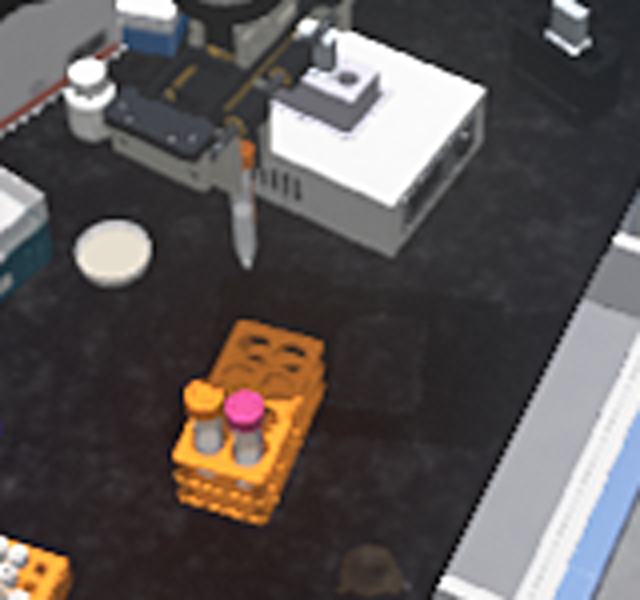

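The tube hangs upright at (486.7,196.4), over the free hole at rack (+15,-43) (crop 262,340). I'll lower it.

Request:
{"method": "send_rows", "body": {"offset": [[0, 0, 1.5], [0, 0, 2.5], [0, 0, 2.5], [0, 0, 1.5], [0, 0, 1.0], [0, 0, 1.0], [0, 0, 1.0], [0, 0, 1.0], [0, 0, 0], [0, 0, 0]], "delta_rot": [[0, 0, 0], [0, 0, 0], [0, 0, 0], [0, 0, 0], [0, 0, 0], [0, 0, 0], [0, 0, 0], [0, 0, 0], [0, 0, 0], [0, 0, 0]]}}

```text
t: 11.45
tool_pos: [487.1, 196.1, 123.0]
tcp_rot: [180.0, 0.0, 174.2]
contact_force: [0.0, 0.3, -1.1]
opening: 20.7
finger_force: 15.0
```

Request:
{"method": "send_rows", "body": {"offset": [[0, 0, 0.5], [0, 0, 0.5], [0, 0, 0.5], [0, 0, 0.4], [0, 0, 0.2], [0, 0, 0], [0, 0, 0], [0, 0, 0], [0, 0, 0], [0, 0, 0]], "delta_rot": [[0, 0, 0], [0, 0, 0], [0, 0, 0], [0, 0, 0], [0, 0, 0], [0, 0, 0], [0, 0, 0], [0, 0, 0], [0, 0, 0], [0, 0, 0]]}}

```text
t: 12.7
tool_pos: [487.0, 196.1, 101.7]
tcp_rot: [180.0, 0.0, 174.2]
contact_force: [0.8, 0.9, 0.4]
opening: 20.5
finger_force: 15.0
```

Request:
{"method": "send_rows", "body": {"offset": [[0, 0, 0], [0, 0, 0], [0, 0, 0], [0, 0, 0], [0, 0, -1], [0, 0, -2], [0, 0, -3], [0, 0, -3], [0, 0, -3], [0, 0, -1]], "delta_rot": [[0, 0, 0], [0, 0, 0], [0, 0, 0], [0, 0, 0], [0, 0, 0], [0, 0, 0], [0, 0, 0], [0, 0, 0], [0, 0, 0], [0, 0, 0]], "claw": 0}}

```text
t: 13.95
tool_pos: [487.5, 196.2, 234.8]
tcp_rot: [179.9, 0.2, 174.2]
contact_force: [-0.7, -0.2, -0.1]
opening: 46.9
finger_force: 0.0
```

Run:
```python
from h import *
p,W,H=cloud("scene"); w=W[230:330,190:290].reshape(-1,3)
s=w[(np.hypot(w[:,0]-487,w[:,1]-196)<25)&(w[:,2]>60)]; s=s[s[:,2]<160]
print(len(s),s[:,2].max(),s[s[:,2]>s[:,2].max()-14].mean(0),s[s[:,2]<90].mean(0))
p,W,H=cloud("top"); w=W[155:260,190:280].reshape(-1,3)
for lo,hi in((94,110),(134,147)):
    s=w[(w[:,2]>lo)&(w[:,2]<hi)]; print(len(s),rect(s))
print(robot.observe()["tool_pos"])
```

```text
120 129.70014360509808 [495.30074257 192.03000209 122.89891156] [488.88176959 197.31727549  75.96714147]
391 ((551.9183959960938, -48.0016975402832), (43.01328659057617, 89.87348175048828), 84.18010711669922)
59 ((552.3650512695312, -48.07146072387695), (13.300210952758789, 29.169071197509766), 87.99307250976562)
[487.24168582 196.13478468 232.99463741]
```

The tube now stands in the rack: top at about 130 mm, slight lean, within the limits. Next is the fin at (552,-48).

Request:
{"method": "send_rows", "body": {"offset": [[-1.485, -3.935, 0], [-1.485, -3.935, 0], [-1.485, -3.935, 0], [-1.485, -3.935, 0], [-1.485, -3.935, 0], [-1.485, -3.935, 0], [0, 0, 1], [0, 0, 2], [0, 0, 2], [0, 0, 0]], "delta_rot": [[0, 0, 0], [0, 0, 0], [0, 0, 0], [0, 0, 0], [0, 0, 0], [0, 0, 0], [0, 0, 0], [0, 0, 0], [0, 0, 0], [0, 0, 0]]}}

```text
t: 15.3
tool_pos: [550.9, -47.0, 179.1]
tcp_rot: [180.0, -0.2, 174.3]
contact_force: [0.6, 0.4, -0.4]
opening: 46.7
finger_force: 0.0
```

Request:
{"method": "send_rows", "body": {"offset": [[0, 0, 1.5], [0, 0, 1.5], [0, 0, 1.5], [0, 0, 1.5], [0, 0, 1], [0, 0, 0.4], [0, 0, 0], [0, 0, 0], [0, 0, 0], [0, 0, 0]], "delta_rot": [[0, 0, 0], [0, 0, 0], [0, 0, 0], [0, 0, 0], [0, 0, 0], [0, 0, 0], [0, 0, 0], [0, 0, 0], [0, 0, 0], [0, 0, 0]]}}

```text
t: 16.55
tool_pos: [552.0, -47.8, 107.9]
tcp_rot: [-180.0, 0.0, 174.2]
contact_force: [0.4, -0.3, 0.5]
opening: 46.7
finger_force: 0.0
```

Request:
{"method": "send_rows", "body": {"offset": [[0, 0, 0], [0, 0, 0], [0, 0, 0], [0, 0, 0], [0, 0, 0], [0, 0, 0], [0, 0, 0], [0, 0, 0], [0, 0, 0], [0, 0, 0]], "delta_rot": [[0, 0, 0], [0, 0, 0], [0, 0, 0], [0, 0, 0], [0, 0, 0], [0, 0, 0], [0, 0, 0], [0, 0, 0], [0, 0, 0], [0, 0, 0]], "claw": -1, "newtons": 20}}

```text
t: 17.8
tool_pos: [551.8, -47.8, 107.6]
tcp_rot: [180.0, -0.0, 174.2]
contact_force: [1.4, 3.9, -3.2]
opening: 14.4
finger_force: 20.0
```

Request:
{"method": "send_rows", "body": {"offset": [[0, 0, 0], [0, 0, 0], [0, -0.119, -0.034], [0, -0.119, -0.034], [0, -0.119, -0.034], [0, -0.119, -0.034], [0, -0.119, -0.034], [0, -0.119, -0.034], [0, 0, 0], [0, 0, 0]], "delta_rot": [[0, 0, 0], [0, 0, 0], [-0.0175, 0, 0], [-0.0175, 0, 0], [-0.0175, 0, 0], [-0.0175, 0, 0], [-0.0175, 0, 0], [-0.0175, 0, 0], [0, 0, 0], [0, 0, 0]], "newtons": 60}}

```text
t: 19.05
tool_pos: [551.1, -54.9, 109.4]
tcp_rot: [173.9, -0.0, 174.2]
contact_force: [0.8, 6.5, -4.4]
opening: 13.8
finger_force: 59.9
```

```bash
cat > st.py <<'E'
from h import *
o=robot.observe(); print(o["t"],o["tool_pos"].round(1),o["tcp_rot"].round(1),o["contact_force"].round(1),o["moment"].round(2))
p,W,H=cloud("top"); w=W[155:260,190:280].reshape(-1,3); h=H[155:260,190:280].reshape(-1,3)
g=w[(abs(w[:,2]-71)<8)&(h[:,1]<60)&(h[:,2]>110)]
def plane(g):
    for _ in range(4):
        a=np.linalg.lstsq(np.c_[g[:,:2]-[527,-45],np.ones(len(g))],g[:,2],rcond=None)[0]
        g=g[abs(np.c_[g[:,:2]-[527,-45],np.ones(len(g))]@a-g[:,2])<3]
    return a.round(4),len(g)
print("bath plane",plane(g),rect(g))
E
python3 st.py
```

```text
19.05 [551.1 -54.9 109.4] [173.9  -0.  174.2] [ 0.8  6.5 -4.4] [ 1.56 -0.19 -0.1 ]
bath plane (array([ 1.21000e-02, -1.90000e-03,  7.26225e+01]), 888) ((525.0361328125, -46.09831237792969), (150.5891876220703, 178.7924346923828), 83.66365814208984)
```

Request:
{"method": "send_rows", "body": {"offset": [[0, -0.119, 0.0], [0, -0.119, -0.03], [0, -0.119, -0.034], [0, -0.119, -0.034], [0, -0.119, -0.034], [0, -0.119, -0.034], [0, -0.06, -0.017], [0, 0, 0], [0, 0, 0], [0, 0, 0]], "delta_rot": [[-0.0175, 0, 0], [-0.0175, 0, 0], [-0.0175, 0, 0], [-0.0175, 0, 0], [-0.0175, 0, 0], [-0.0175, 0, 0], [-0.0087, 0, 0], [0, 0, 0], [0, 0, 0], [0, 0, 0]]}}

```text
t: 20.35
tool_pos: [550.5, -62.4, 110.7]
tcp_rot: [167.3, 0.0, 174.2]
contact_force: [0.8, 10.0, 0.0]
opening: 13.9
finger_force: 59.9
```

```bash
python3 st.py
python3 - <<'E'
from h import *
p,W,H=cloud("scene")
cv2.imwrite("pics/s3.png",cv2.resize(p[150:270,200:328,::-1],(640,600),interpolation=cv2.INTER_CUBIC))
E
```

```text
20.35 [550.5 -62.4 110.7] [167.3   0.  174.2] [ 0.8 10.   0. ] [ 2.21 -0.05 -0.17]
bath plane (array([1.800e-03, 1.200e-03, 7.203e+01]), 960) ((526.4896850585938, -47.04103088378906), (150.00196838378906, 180.94041442871094), 83.76808166503906)
```

View pics/s3.png

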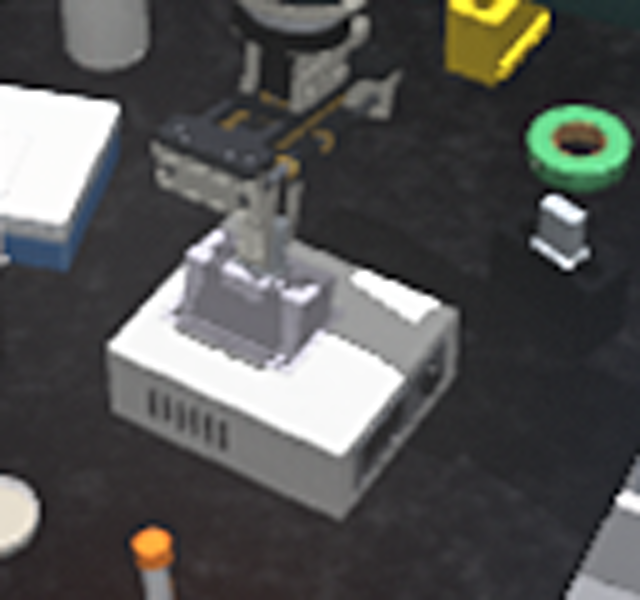

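The bath is standing and the block's +y side is raised by about 10 mm (crop 250,300). I'll rock it the other way, about the held +y side.

Request:
{"method": "send_rows", "body": {"offset": [[0, 0.101, -0.02], [0, 0.101, -0.02], [0, 0.101, -0.03], [0, 0.101, -0.04], [0, 0.101, -0.045], [0, 0.101, -0.045], [0, 0.101, -0.045], [0, 0.101, -0.045], [0, 0, 0], [0, 0, 0]], "delta_rot": [[0.0175, 0, 0], [0.0175, 0, 0], [0.0175, 0, 0], [0.0175, 0, 0], [0.0175, 0, 0], [0.0175, 0, 0], [0.0175, 0, 0], [0.0175, 0, 0], [0, 0, 0], [0, 0, 0]]}}

```text
t: 21.7
tool_pos: [551.1, -55.3, 114.3]
tcp_rot: [175.5, 0.0, 174.2]
contact_force: [-1.6, 4.7, -8.5]
opening: 13.0
finger_force: 60.0
```

```bash
python3 st.py
```

```text
21.7 [551.1 -55.3 114.3] [175.5   0.  174.2] [-1.6  4.7 -8.5] [ 0.69  0.56 -0.01]
bath plane (array([-1.30000e-03,  3.60000e-03,  7.19413e+01]), 992) ((518.5342407226562, -63.81190490722656), (130.59054565429688, 177.91712951660156), 78.47722625732422)
```

Request:
{"method": "send_rows", "body": {"offset": [[0, 0.14, -0.03], [0, 0.14, -0.035], [0, 0.14, -0.04], [0, 0.13, -0.045], [0, 0.12, -0.045], [0, 0.12, -0.045], [0, 0, 0], [0, 0, 0], [0, 0, 0], [0, 0, 0]], "delta_rot": [[0.0175, 0, 0], [0.0175, 0, 0], [0.0175, 0, 0], [0.0175, 0, 0], [0.0175, 0, 0], [0.0175, 0, 0], [0, 0, 0], [0, 0, 0], [0, 0, 0], [0, 0, 0]]}}

```text
t: 23.0
tool_pos: [552.1, -48.3, 117.2]
tcp_rot: [-178.4, 0.0, 174.2]
contact_force: [-1.9, -6.3, -5.8]
opening: 13.6
finger_force: 60.0
```

```bash
cat >> st.py <<'E'
phi=np.radians(180-(o["tcp_rot"][0]%360)); c,s=np.cos(phi),np.sin(phi); t=o["tool_pos"]
a=np.radians(-5.8); yb=-np.sin(a)*(t[0]-551.8)+np.cos(a)*(t[1]+47.8)
for e in(-21.5,0,21.5): print("foot",e,"y",round(yb+e*c+68*s,1),"h",round(t[2]+e*s-68*c-40+.4,1))
E
python3 st.py
```

```text
23.0 [552.1 -48.3 117.2] [-178.4    0.   174.2] [-1.9 -6.3 -5.8] [-1.26  0.46 -0.06]
bath plane (array([-1.70000e-03, -2.10000e-03,  7.20181e+01]), 916) ((476.6176452636719, -44.7967529296875), (151.96511840820312, 81.27163696289062), 86.66497802734375)
foot -21.5 y -23.9 h 10.2
foot 0 y -2.4 h 9.6
foot 21.5 y 19.1 h 9.0
```

Request:
{"method": "send_rows", "body": {"offset": [[0, 0.13, -0.035], [0, 0.13, -0.04], [0, 0.12, -0.045], [0, 0.11, -0.045], [0, 0.11, -0.045], [0, 0.11, -0.045], [0, 0, 0], [0, 0, 0], [0, 0, 0], [0, 0, 0]], "delta_rot": [[0.0175, 0, 0], [0.0175, 0, 0], [0.0175, 0, 0], [0.0175, 0, 0], [0.0175, 0, 0], [0.0175, 0, 0], [0, 0, 0], [0, 0, 0], [0, 0, 0], [0, 0, 0]]}}

```text
t: 24.3
tool_pos: [552.9, -41.2, 119.7]
tcp_rot: [-172.3, 0.1, 174.2]
contact_force: [-1.7, -5.9, -2.4]
opening: 13.4
finger_force: 60.0
```

```bash
python3 st.py
```

```text
24.3 [552.9 -41.2 119.7] [-1.723e+02  1.000e-01  1.742e+02] [-1.7 -5.9 -2.4] [-1.54  0.62 -0.15]
bath plane (array([ 2.4000e-03, -1.8000e-03,  7.2094e+01]), 931) ((526.2882080078125, -49.20344543457031), (149.9253692626953, 181.15357971191406), 83.94612884521484)
foot -21.5 y -23.7 h 15.5
foot 0 y -2.4 h 12.7
foot 21.5 y 18.9 h 9.8
```

Request:
{"method": "send_rows", "body": {"offset": [[0, 0.105, -0.04], [0, 0.105, -0.045], [0, 0.105, -0.045], [0, 0.105, -0.045], [0, 0.105, -0.045], [0, 0, 0], [0, 0, 0], [0, 0, 0], [0, 0, 0], [0, 0, 0]], "delta_rot": [[0.0175, 0, 0], [0.0175, 0, 0], [0.0175, 0, 0], [0.0175, 0, 0], [0.0175, 0, 0], [0, 0, 0], [0, 0, 0], [0, 0, 0], [0, 0, 0], [0, 0, 0]]}}

```text
t: 25.6
tool_pos: [553.6, -35.7, 121.1]
tcp_rot: [-167.3, 0.1, 174.2]
contact_force: [-3.3, -7.6, -2.7]
opening: 13.7
finger_force: 60.0
```

```bash
python3 st.py
```

```text
25.6 [553.6 -35.7 121.1] [-1.673e+02  1.000e-01  1.742e+02] [-3.3 -7.6 -2.7] [-1.59  0.56 -0.16]
bath plane (array([1.80000e-03, 1.70000e-03, 7.21699e+01]), 966) ((527.4448852539062, -49.320289611816406), (149.83139038085938, 181.1219482421875), 83.5135269165039)
foot -21.5 y -23.7 h 19.9
foot 0 y -2.8 h 15.2
foot 21.5 y 18.2 h 10.5
```

Request:
{"method": "send_rows", "body": {"offset": [[0, -0.11, -0.035], [0, -0.11, -0.04], [0, -0.11, -0.045], [0, -0.11, -0.045], [0, -0.11, -0.045], [0, -0.11, -0.045], [0, -0.11, -0.045], [0, 0, 0], [0, 0, 0], [0, 0, 0]], "delta_rot": [[-0.0175, 0, 0], [-0.0175, 0, 0], [-0.0175, 0, 0], [-0.0175, 0, 0], [-0.0175, 0, 0], [-0.0175, 0, 0], [-0.0175, 0, 0], [0, 0, 0], [0, 0, 0], [0, 0, 0]]}}

```text
t: 26.9
tool_pos: [553.1, -42.5, 125.5]
tcp_rot: [-174.4, 0.1, 174.2]
contact_force: [0.1, -6.9, 1.7]
opening: 13.8
finger_force: 60.0
```

```bash
python3 st.py
```

```text
26.9 [553.1 -42.5 125.5] [-1.744e+02  1.000e-01  1.742e+02] [ 0.1 -6.9  1.7] [-1.49  0.16 -0.01]
bath plane (array([ 8.00000e-04, -6.00000e-04,  7.19493e+01]), 895) ((526.83154296875, -47.15692901611328), (149.8544921875, 180.71588134765625), 84.50652313232422)
foot -21.5 y -22.6 h 20.3
foot 0 y -1.2 h 18.2
foot 21.5 y 20.2 h 16.1
```

Request:
{"method": "send_rows", "body": {"offset": [[0, -0.14, -0.04], [0, -0.14, -0.045], [0, -0.14, -0.045], [0, -0.12, -0.045], [0, -0.12, -0.045], [0, -0.12, -0.045], [0, -0.05, -0.02], [0, 0, 0], [0, 0, 0], [0, 0, 0]], "delta_rot": [[-0.0175, 0, 0], [-0.0175, 0, 0], [-0.0175, 0, 0], [-0.0175, 0, 0], [-0.0175, 0, 0], [-0.0175, 0, 0], [-0.008, 0, 0], [0, 0, 0], [0, 0, 0], [0, 0, 0]]}}

```text
t: 28.2
tool_pos: [551.6, -49.9, 127.7]
tcp_rot: [179.0, -0.0, 174.2]
contact_force: [-0.2, 0.4, -2.2]
opening: 13.6
finger_force: 60.0
```

```bash
python3 st.py;  python3 - <<'E'
from h import *
p,W,H=cloud("scene")
cv2.imwrite("pics/s4.png",cv2.resize(p[150:270,200:328,::-1],(640,600),interpolation=cv2.INTER_CUBIC))
E
```

```text
28.2 [551.6 -49.9 127.7] [179.   -0.  174.2] [-0.2  0.4 -2.2] [-0.06  0.05 -0.05]
bath plane (array([1.24000e-02, 5.00000e-04, 7.27839e+01]), 979) ((475.1245422363281, -30.926834106445312), (130.37844848632812, 77.37171173095703), 81.82750701904297)
foot -21.5 y -22.5 h 19.7
foot 0 y -1.0 h 20.1
foot 21.5 y 20.5 h 20.4
```

View pics/s4.png

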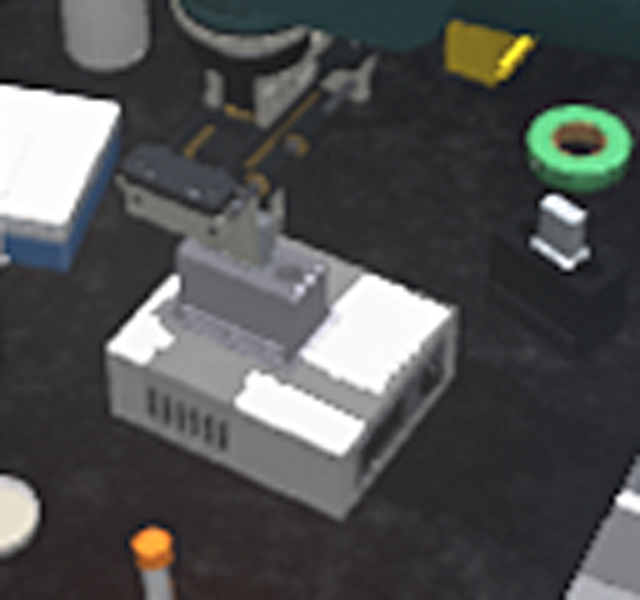

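The block stands level about 20 mm up (crop 255,285), and the force is only its own weight, so it is past the catches. I'll lift it.

Request:
{"method": "send_rows", "body": {"offset": [[0, 0, -0.2], [0, 0, -0.3], [0, 0, -0.4], [0, 0, -0.5], [0, 0, -0.6], [0, 0, -0.6], [0, 0, -0.4], [0, 0, 0], [0, 0, 0], [0, 0, 0]], "delta_rot": [[0, 0, 0], [0, 0, 0], [0, 0, 0], [0, 0, 0], [0, 0, 0], [0, 0, 0], [0, 0, 0], [0, 0, 0], [0, 0, 0], [0, 0, 0]]}}

```text
t: 29.55
tool_pos: [551.5, -50.5, 157.5]
tcp_rot: [179.0, -0.0, 174.2]
contact_force: [-0.3, 0.1, -2.7]
opening: 14.0
finger_force: 60.0
```

Request:
{"method": "send_rows", "body": {"offset": [[0, 0, 0], [0, 0, 0], [0, 0, 0], [0, 0, 0], [0, 0, 0], [0, 0, 0], [0, 0, 0], [0, 0, 0], [0, 0, 0], [0, 0, 0]], "delta_rot": [[0, 0, 0], [0, 0, 0], [0, 0, 0], [0, 0, 0], [0, 0, 0], [0, 0, 0], [0, 0, 0], [0, 0, 0], [0, 0, 0], [0, 0, 0]]}}

```text
t: 30.8
tool_pos: [551.6, -50.5, 157.6]
tcp_rot: [179.0, -0.0, 174.2]
contact_force: [-0.1, 0.1, -2.6]
opening: 13.6
finger_force: 60.0
```

```bash
python3 st.py;  python3 - <<'E'
from h import *
p,W,H=cloud("scene")
cv2.imwrite("pics/s5.png",cv2.resize(p[140:320,180:340,::-1],(533,600),interpolation=cv2.INTER_CUBIC))
E
```

```text
30.8 [551.6 -50.5 157.6] [179.   -0.  174.2] [-0.1  0.1 -2.6] [-0.03  0.03  0.  ]
bath plane (array([-3.10000e-03,  7.00000e-04,  7.17968e+01]), 986) ((476.4327697753906, -32.64427947998047), (132.16448974609375, 78.77218627929688), 83.36824035644531)
foot -21.5 y -23.1 h 49.7
foot 0 y -1.6 h 50.1
foot 21.5 y 19.9 h 50.4
```

View pics/s5.png

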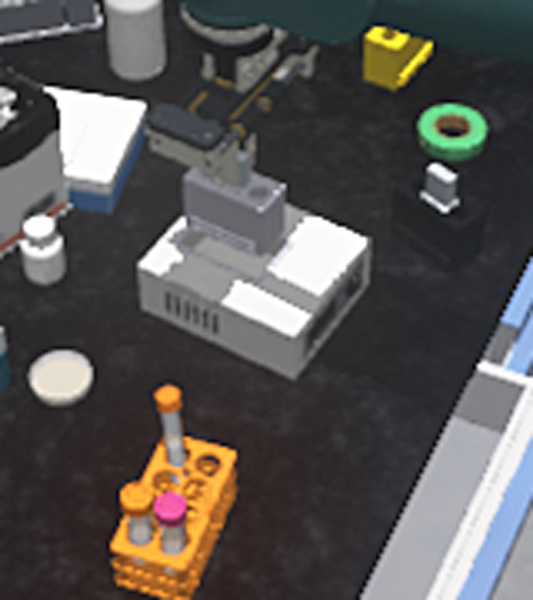

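The block is held level, clear of the well (235,215). The bath is flat, and the tube stands in a free rack hole (172,430).

```bash
python3 -c "
from plant import robot
print(robot.close_job())"
```

```text
the job is handed in; nothing more can be done
None
```

The job is handed in at about 31 s: the tube stands in a free hole of the rack, the block was rocked free and is held level about 20 mm above the bath's top, and the bath is still flat on the bench near where it started; the hand-in call returned no verdict.

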